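Fit the crank onto the coffee mill

ROBOT

A 6-joint arm with a two-finger parallel gripper is mounted at the origin on the work surface. World frame = base frame: x ahead of the robot, y to its left, z up, the work surface at z = 0. Lengths are in m, angles in degrees, forces in N, time in s.
With the tool pointing down it reaches from about 0.375 to 0.9 m from the base axis. Payload 3.1 kg.
Tool frame: the origin (TCP) lies on the centre line of the jaws, within the pads' length; the fingertips stand 25 mm ahead of it and the grasp point (between the pads) lies 6 mm ahead of it; z points along the fingers, y is the line along which they close (so a half turn about z gives the same grasp; the last joint's range is limited). The gripper opens to 87 mm and grips with 3 to 60 N. Pads are 19 mm wide; open, the fingers measure 117 mm over their backs; the gripper's body (75 mm by 190 mm) begins 51 mm behind the grasp point.
Start: joints at [-86.431, 30.224, 82.088, -0, 67.689, -10.227], TCP at [0.149, -0.607, 0.248] pointing down, gripper open.
Joint ranges: [-176.69, 176.69], [-43.24, 126.21], [12.49, 139.97], [-82, 262], [0, 151.66], [-163.58, 163.58]. Speed limits (degrees/s): [159.86, 159.86, 180, 180, 180, 180].

INTERFACE

Orientations are given as a 3x3 rotation matrix whose columns are the frame's x, y, z axes.
In Python, from rig import * gives the robot as it stands.
- The arm moves only by the tool step_arm, never from a script. Its argument "steps" is a list of rows, each a list of 7 numbers: the shift along the tool's x, y, z normalised to -1 to 1, where 1 is 0.3 m, then the turn, a rotation vector about the tool's x, y, z normalised to -1 to 1, where 1 is 45 degrees, then the gripper's target within -1 to 1 (shut at 1, half-way at 0, fully open at -1). A call has 1 to 8 rows; each row is the pose to reach, as a shift and turn from the pose commanded when the call began, along the tool's axes at that moment; what a row does not reach only later rows make up. A row lasts 1/12 s, in which the tool goes at most 41.7 mm and 7.16 degrees, less where a joint would pass 70% of its speed; a pose out of reach is approached as far as the arm can. A call with a number of a shift or a turn outside -1 to 1 is refused whole. A call with a gripper value outside its range is refused whole. The fingers move at their own pace and stop on an object; the grip force is fixed at half the most. Time passes only in rows, so rows that repeat a pose let the fingers close. It gives the time, the measured TCP pose, the force, the opening and the grip force at its end, in the units of the state.
- read_state(): the state, without advancing time (a new reading comes with each control period).
- capture(name): name is "side" or "top" or "wrist"; returns a dict with "image" (400x640x3 uint8, red, green, blue), "vertical_fov" (degrees; the focal length in pixels is half the picture's height over the tangent of half this angle, whatever the lens; pixels are square), "cx", "cy" (the principal point, pixels), "k1" (the pictures are not rectified: a ray, as slopes to the right and down, at radius r is drawn at 1 + k1 r^2 times it, then the intrinsics apply), "world_from_camera" (4x4, takes a point from camera to world coordinates); the wrist camera has in their place "T_tool_cam" (4x4, takes a point from camera to tool coordinates, whose origin is the TCP and whose axes are the flange's). Camera axes: x right, y down, z forward; pixel columns grow to the right and rows downward; lengths in m; the calibration is good to about 2 mm. A picture is of the moment at which its call begins: read the wrist's pose just before it. There is no depth.
- hand_in(): hands the job in; it is judged then, once.
The state is a dict: "time_s": time; "joint_positions": joint angles; "qvel": joint speeds; "tau": joint torques, N m; "position": TCP position; "tcp_rot": TCP orientation; "force": force on the tool from outside, world axes, zero at the start; "moment": the same for the moment, N m; "opening": opening from 0.0 (shut) to 1.0 (fully open); "grasp_force": force on a finger pad.
Only numpy, scipy, OpenCV 4.12 (cv2) and the standard library are available. Lean on these libraries where they do the work, as an engineer would, in place of code of your own. Each camera call takes 0.05 s, during which the arm holds its last target. There are 200 camera calls.

TASK

The coffee mill's crank has been put away with its hub under the low plywood riser and only its wooden hand knob sticking out in front: draw it out by the knob, set it down flat on the counter clear of the riser and let go. Then take it by its square hub, set it on the mill's square shaft, turn it while pushing down until it drops fully home on the collar, and let go. Leave the crockery, the glasses and the spoon where they stand.

Things in the scene. Friction and masses are not known exactly. Their poses are not given: they have to be found in the camera images.
- mill_seat (a point): Coffee mill, fixed: round dark-walnut body about 100 mm across, steel top. This point: on its vertical axis, on the flat steel collar (52 mm diameter) on which the crank's hub rests when home, 115 mm above the counter; z up, x and y square to the flats of the shaft (see shaft_tip). With the crank home, crank_hub is 16 mm above this point.
- shaft_tip (a point): Tip of the mill's dark steel shaft, 28 mm above mill_seat, same axes. The shaft does not turn: 14 mm square for 16 mm above the collar, then a round pilot 13.8 mm thick, 12 mm high, coned to 5 mm. The hub slips over the pilot at any angle, rests on the square's corners, and drops the last 16 mm only when the squares line up (every 90 degrees, about 8 degrees play either way).
- crank_hub (a point): Centre of the crank's hub, half-way up. Hub: steel block 34 x 34 mm, 32 mm high, with a 16 mm square hole right through along z, sides along x and y, mouth below chamfered 1.5 mm. A flat arm (12 mm wide, its middle 14 mm above the hub's underside) runs along -x to the knob, so grip the hub across its y sides.
- crank_knob (a point): Centre of the crank's hand knob, half-way up: an upright dark wooden block 26 x 26 mm and 50 mm high, its foot level with the hub's underside, 120 mm from the hub along the crank's -x; same axes as crank_hub (the arm leaves it along +x, 11 to 17 mm above its foot). The crank is one rigid loose piece of about 0.26 kg, heaviest at the hub.
- riser: Low plywood riser, fixed: a board 280 mm (y) by 160 mm (x), top 78 mm and underside 62 mm above the counter, on a 16 mm leg wall under each y end, open in front and behind. Origin: on the counter under the middle of its front edge; the board reaches from x = 0 to +160 mm and its open front looks along -x, to the robot.
- glass_a: Bystander: amber glass tumbler standing on its rim on the riser, 76 mm across, 90 mm high. Origin at the centre of its underside.
- jar: Bystander: white stoneware jar with a dark lid on the riser, 70 mm across, 85 mm high. Origin at the centre of its underside.
- glass_b: Bystander: amber glass tumbler standing on its rim on the counter, 76 mm across, 90 mm high. Origin at the centre of its underside.
- mug: Bystander: blue mug on the counter, 84 mm across with a handle at +y, 90 mm high. Origin at the centre of its underside.
- creamer: Bystander: small white bowl on the counter between mill and riser, 66 mm across, 50 mm high. Origin at the centre of its underside.
- spoon: Bystander: wooden spoon lying on the counter in front of the robot, 180 mm long along its x, handle to -x. Origin at its middle.
Mind the look-alikes: they are no part of the job. There is more than one size of the part that bears crank_hub; the job needs the smaller. Leave any red look-alike of the part that bears mill_seat alone.

How it is judged:
By the outcome, as a careful person would: the job done as asked, in the order asked, and still so for the second after the job is handed in, with the robot touching nothing.
It also fails if it takes over 48 s, if anything falls off the work surface, if the arm or the gripper's body presses on something with over 40 N, if the wrist force passes 120 N, or if a joint passes its speed limit or range.

## Working session

There is one attempt and no reset: what is moved stays moved. The work goes in short steps, Python scripts to look and compute and a tool call to move; the robot and the scene stay as the last step left them, time stands still between calls to the robot, and variables do not carry over. Pictures are saved under pics/ and viewed, at most 10 in all, crops included, and the job is handed in when it is done.

Besides the shell and the picture viewer there is one more tool, called after "Emit:" as name(argument=value, ...), one argument or row to a line, values as JSON. step_arm: Moves the arm, as the interface text tells. Scaled input: -1 to 1 covers 0.3 m each way for a shift and 45 degrees each way for a turn. Its arguments: {"type":"object","properties":{"steps":{"type":"array"}},"required":["steps"]}

```bash
mkdir -p pics; ls
cat > h.py <<'E'
from rig import *
import numpy as np, cv2, json
def snap(n,f):
    s=read_state(); c=capture(n); cv2.imwrite(f"pics/{f}.png",c["image"][:,:,::-1])
    d={k:(np.array(v).tolist() if not np.isscalar(v) else v) for k,v in c.items() if k!="image"}
    if n=="wrist":
        T=np.eye(4);T[:3,:3]=np.array(s["tcp_rot"]);T[:3,3]=s["position"]
        d["world_from_camera"]=(T@np.array(c["T_tool_cam"])).tolist()
    json.dump(d,open(f"pics/{f}.json","w")); return c["image"],d
def load(f): return cv2.imread(f"pics/{f}.png")[:,:,::-1],json.load(open(f"pics/{f}.json"))
def ray(d,uv):
    f=200/np.tan(np.radians(d["vertical_fov"]/2)); uv=np.asarray(uv,float).reshape(-1,2)
    K=np.array([[f,0,d["cx"]],[0,f,d["cy"]],[0,0,1]])
    p=(uv-[d["cx"],d["cy"]])/f; q=p.copy()
    for _ in range(30): q=p/(1+d["k1"]*(q**2).sum(1,keepdims=True))
    W=np.array(d["world_from_camera"]); v=np.c_[q,np.ones(len(q))]@W[:3,:3].T
    return W[:3,3],v
def plane(d,uv,z):
    o,v=ray(d,uv); return o+v*((z-o[2])/v[:,2:3])
def proj(d,P):
    f=200/np.tan(np.radians(d["vertical_fov"]/2)); W=np.array(d["world_from_camera"])
    c=(np.asarray(P,float).reshape(-1,3)-W[:3,3])@W[:3,:3]; q=c[:,:2]/c[:,2:]
    return q*(1+d["k1"]*(q**2).sum(1,keepdims=True))*f+[d["cx"],d["cy"]]
E
python3 - <<'E'
from h import *
for n in ("top","side"):
    i,d=snap(n,n+"0"); print(n,d["vertical_fov"],np.round(d["world_from_camera"],3).tolist())
a=np.hstack([load("top0")[0]]);
E
```

```text
pics
top 45.36347482040505 [[-0.007, -0.989, 0.145, 0.214], [-1.0, 0.007, 0.001, 0.008], [-0.002, -0.145, -0.989, 1.844], [0.0, 0.0, 0.0, 1.0]]
side 53.19810381490797 [[0.941, -0.209, 0.266, 0.146], [-0.339, -0.591, 0.732, -0.879], [0.004, -0.779, -0.627, 0.881], [0.0, 0.0, 0.0, 1.0]]
```

View pics/top0.png

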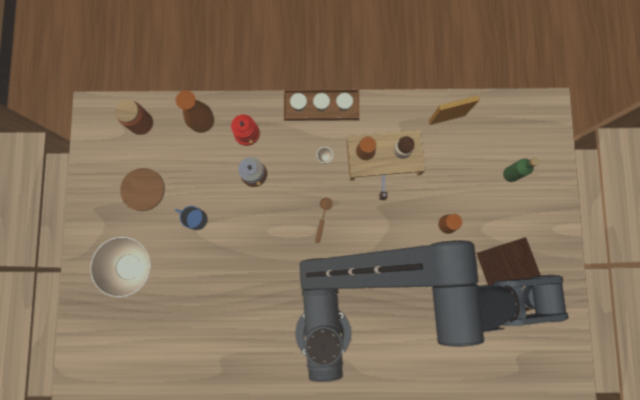

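View pics/side0.png

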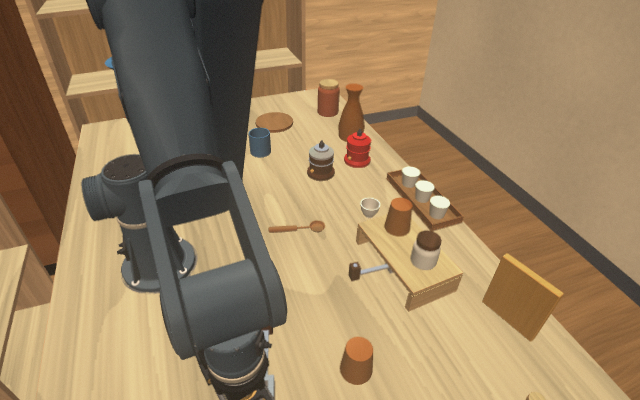

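The top view shows the knob at (383,195) with its arm running under the riser (348–424, 133–178). The steel-topped mill is at (251,170) and its red look-alike at (244,129). Glass_b is at (450,223), the creamer at (325,155), the spoon at (323,220) and the mug at (193,217). The only crank candidate I can see is the knob at top (383,195), side (354,271). I'll check it and the mill in enlarged crops.

Run:
```python
from h import *
i,d=load("top0"); j,e=load("side0")
a=cv2.resize(i[120:215,335:465],None,fx=4,fy=4,interpolation=2)[:300,:400]
def c(im,x,y,w=100,h=75): return cv2.resize(im[y:y+h,x:x+w],(400,300),interpolation=cv2.INTER_CUBIC)
m=np.vstack([np.hstack([c(i,340,130),c(i,215,110)]),np.hstack([c(j,335,225,133,100),c(j,290,120)])])
cv2.imwrite("pics/crop1.png",m[:,:,::-1])
print("knob",plane(d,[383,195],.05),"mill",plane(d,[250,167],.14),"riser FL,FR,BL,BR",plane(d,[[350,179],[424,173],[347,137],[421,132]],.078).round(3).tolist())
print("spoon",plane(d,[[326,203],[319,241]],.01),"glassb",plane(d,[450,223],.05),"creamer",plane(d,[325,155],.05),'mug',plane(d,[194,218],.09))
```

```text
knob [[ 0.51512569 -0.23227851  0.05      ]] mill [[0.60709403 0.26123265 0.14      ]] riser FL,FR,BL,BR [[0.572, -0.106, 0.078], [0.593, -0.385, 0.078], [0.735, -0.097, 0.078], [0.753, -0.38, 0.078]]
spoon [[ 0.49209035 -0.016009    0.01      ]
 [ 0.34505697  0.0121771   0.01      ]] glassb [[ 0.40636278 -0.4814155   0.05      ]] creamer [[ 0.67282725 -0.01336761  0.05      ]] mug [[0.42768329 0.47267962 0.09      ]]
```

View pics/crop1.png

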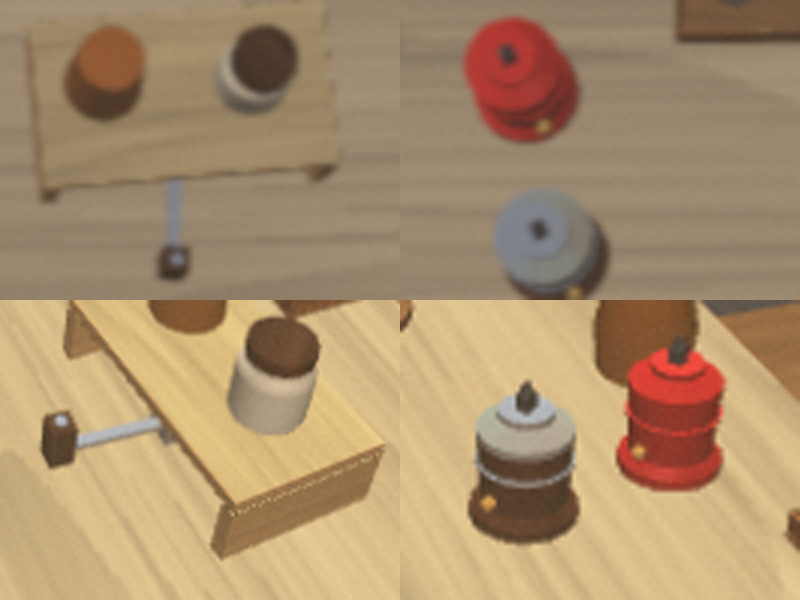

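```bash
cat >> h.py <<'E'
from scipy.spatial.transform import Rotation as R
def yawrot(a): # tool down, tool x at heading a deg
    c,s=np.cos(np.radians(a)),np.sin(np.radians(a)); return np.array([[c,s,0],[s,-c,0],[0,0,-1]])
def row(P,a):
    s=read_state(); A=np.array(s["tcp_rot"]); 
    t=A.T@(np.array(P)-s["position"])/.3; w=R.from_matrix(A.T@yawrot(a)).as_rotvec(degrees=True)/45
    print("from",np.round(s["position"],4),"head",round(np.degrees(np.arctan2(A[1,0],A[0,0])),2),"row",np.round(t,4).tolist(),np.round(w,4).tolist(),"mm",np.linalg.norm(t)*300,"rows>=",max(np.linalg.norm(t)*300/41.7,np.linalg.norm(w)*45/7.16))
E
python3 - <<'E'
from h import *
s=read_state();print(np.round(s["tcp_rot"],3).tolist()); c=capture("wrist");print(np.round(c["T_tool_cam"],3).tolist(),c["vertical_fov"])
row([.44,-.23,.28],0);row([.44,-.23,.28],180);print(s["time_s"])
E
```

```text
[[0.971, 0.238, -0.0], [0.238, -0.971, 0.002], [0.0, -0.002, -1.0]]
[[0.0, -0.962, -0.274, 0.076], [1.0, 0.0, -0.0, -0.0], [0.0, -0.274, 0.962, -0.135], [0.0, 0.0, 0.0, 1.0]] 61.4990129013382
from [ 0.1491 -0.6064  0.2468] head 13.8 row [1.2411, -0.9874, -0.1087] [-0.0021, -0.0002, 0.3066] mm 476.90469841285255 rows>= 11.43656351109958
from [ 0.1491 -0.6064  0.2468] head 13.8 row [1.2411, -0.9874, -0.1087] [0.0002, -0.0031, -3.6934] mm 476.90469841285255 rows>= 23.212632515130018
0.1
```

Emit:
step_arm(
  steps=[
    [0.62,-0.49,-0.1,0,0,0.15,-1],
    [0.62,-0.49,-0.1,0,0,0.15,-1],
    [0.62,-0.49,-0.1,0,0,0.15,-1],
    [0.62,-0.49,-0.1,0,0,0.3,-1],
    [0.62,-0.49,-0.1,0,0,0.3,-1],
    [0.62,-0.49,-0.1,0,0,0.3,-1],
    [0.62,-0.49,-0.1,0,0,0.3,-1],
  ],
)

```text
time_s: 0.73
position: [0.2972, -0.4144, 0.278]
tcp_rot: [[1.0, 0.01, 0.001], [0.01, -1.0, 0.004], [0.001, -0.004, -1.0]]
force: [-0.3, 0.5, -0.1]
opening: 1.001
grasp_force: 0.0
```

Run:
```python
from h import *
row([.45,-.23,.28],0)
```

```text
from [ 0.2972 -0.4144  0.278 ] head 0.59 row [0.5157, -0.6092, -0.004] [-0.0046, -0.0012, 0.0131] mm 239.45796583019023 rows>= 5.742397262114873
```

Emit:
step_arm(
  steps=[
    [0.51,-0.61,0,0,0,0,-1],
    [0.51,-0.61,0,0,0,0,-1],
    [0.51,-0.61,0,0,0,0,-1],
    [0.51,-0.61,0,0,0,0,-1],
    [0.51,-0.61,0,0,0,0,-1],
    [0.51,-0.61,0,0,0,0,-1],
    [0.51,-0.61,0,0,0,0,-1],
    [0.51,-0.61,0,0,0,0,-1],
  ],
)

```text
time_s: 1.4
position: [0.4473, -0.2352, 0.2773]
tcp_rot: [[1.0, 0.009, -0.0], [0.009, -1.0, -0.0], [-0.0, 0.0, -1.0]]
force: [-0.2, -0.1, 0.5]
opening: 0.999
grasp_force: 0.0
```

Run:
```python
from h import *
snap("wrist","w1"); i,d=snap("top","top1")
```

```text
(no output)
```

View pics/w1.png

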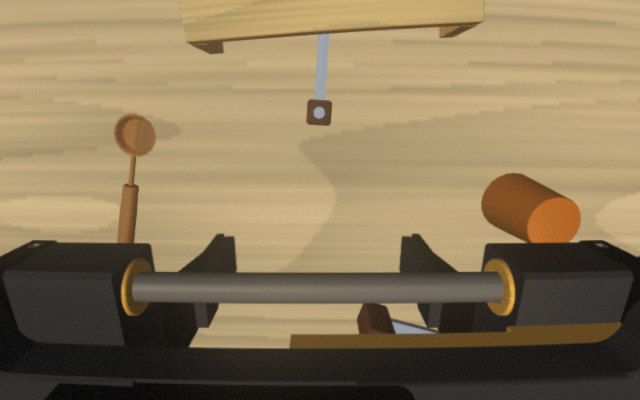

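The wrist view shows the knob at (319,112) with its arm running to the riser. A second crank, previously hidden, lies near the robot with its knob at (375,320). I'll locate both.

Run:
```python
from h import *
i,d=load("w1")
print("2nd knob",plane(d,[[360,308],[388,308],[375,318],[438,330]],.05).round(3).tolist(), plane(d,[[400,325],[438,325]],.014).round(3).tolist())
c=i[90:135,295:345].astype(int); m=((c.sum(2)<300)&(c[:,:,0]<150)).astype(np.uint8)
n,l,st,ce=cv2.connectedComponentsWithStats(m);k=1+np.argmax(st[1:,4]);cnt=cv2.findContours((l==k).astype(np.uint8),0,2)[0][0]
print(st[k],ce[k]+[295,90],cv2.minAreaRect(cnt))
print("knobcentre z.05",plane(d,ce[k]+[295,90],.05)," corners", plane(d,cv2.boxPoints(cv2.minAreaRect(cnt))+[295,90],.05).round(4).tolist())
# bright dot
print("dot",plane(d,[319,112.5],.05))
print("arm pts",plane(d,[[323,35],[321,95]],.017))
print("riser",plane(d,[[186,43],[484,22]],.078))
t=load("top1")[0]; cv2.imwrite("pics/crop2.png",cv2.resize(t[150:300,240:440],(800,600),interpolation=2)[:,:,::-1])
```

```text
2nd knob [[0.28, -0.289, 0.05], [0.28, -0.324, 0.05], [0.266, -0.309, 0.05], [0.247, -0.391, 0.05]] [[0.228, -0.352, 0.014], [0.228, -0.406, 0.014]]
[ 12  10  25  26 467] [318.74304069 112.20985011] ((23.657360076904297, 22.296955108642578), (24.152748107910156, 24.580232620239258), 4.085616588592529)
knobcentre z.05 [[ 0.51495359 -0.23523043  0.05      ]]  corners [[0.503, -0.2216, 0.05], [0.528, -0.2234, 0.05], [0.5265, -0.2485, 0.05], [0.5015, -0.2471, 0.05]]
dot [[ 0.51465973 -0.23550256  0.05      ]]
arm pts [[ 0.59628155 -0.23917296  0.017     ]
 [ 0.53321669 -0.23771023  0.017     ]]
riser [[ 0.57809307 -0.1110305   0.078     ]
 [ 0.59952452 -0.38688256  0.078     ]]
```

View pics/crop2.png

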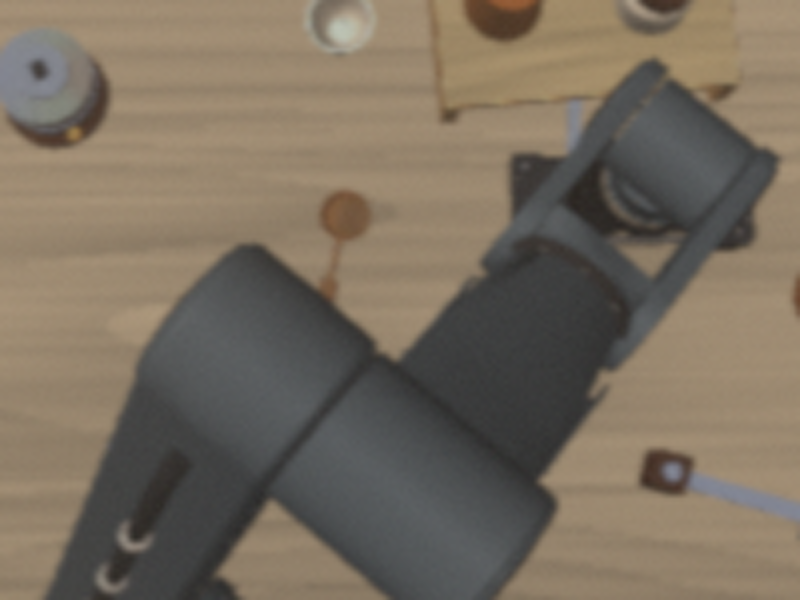

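The second crank has a knob about 35 mm across at roughly (0.27, -0.31), so it is the larger look-alike and stays put. The one under the riser has a 25 mm knob at (0.515, -0.235) with a heading of about -3°, so that is mine.

Run:
```python
from h import *
row([.515,-.2355,.04],-3)
```

```text
from [ 0.4464 -0.2368  0.2773] head 0.29 row [0.2293, -0.0035, 0.791] [0.0006, 0.0008, 0.0731] mm 247.06285822948922 rows>= 5.924768782481755
```

Emit:
step_arm(
  steps=[
    [0.23,-0.003,0.3,0,0,0.073,-1],
    [0.23,-0.003,0.3,0,0,0.073,-1],
    [0.23,-0.003,0.5,0,0,0.073,-1],
    [0.23,-0.003,0.6,0,0,0.073,-1],
    [0.23,-0.003,0.7,0,0,0.073,-1],
    [0.23,-0.003,0.79,0,0,0.073,-1],
    [0.23,-0.003,0.79,0,0,0.073,-1],
    [0.23,-0.003,0.79,0,0,0.073,-1],
  ],
)

```text
time_s: 2.17
position: [0.513, -0.2349, 0.0375]
tcp_rot: [[0.998, -0.054, -0.007], [-0.054, -0.999, 0.005], [-0.007, -0.004, -1.0]]
force: [-0.1, -0.0, -1.1]
opening: 1.0
grasp_force: 0.0
```

Emit:
step_arm(
  steps=[
    [0,0,0,0,0,0,1],
    [0,0,0,0,0,0,1],
    [0,0,0,0,0,0,1],
    [0,0,0,0,0,0,1],
    [0,0,0,0,0,0,1],
    [0,0,0,0,0,0,1],
    [0,0,0,0,0,0,1],
    [0,0,0,0,0,0,1],
  ],
)

```text
time_s: 2.83
position: [0.5158, -0.2347, 0.0409]
tcp_rot: [[0.999, -0.052, 0.0], [-0.052, -0.999, -0.0], [0.0, 0.0, -1.0]]
force: [0.6, 0.7, 0.7]
opening: 0.479
grasp_force: 0.0
```

Emit:
step_arm(
  steps=[
    [0,0,0,0,0,0,1],
    [0,0,0,0,0,0,1],
    [0,0,0,0,0,0,1],
    [0,0,0,0,0,0,1],
    [0,0,0,0,0,0,1],
    [0,0,0,0,0,0,1],
  ],
)

```text
time_s: 3.33
position: [0.5157, -0.2348, 0.0404]
tcp_rot: [[0.999, -0.052, -0.0], [-0.052, -0.999, 0.0], [-0.0, -0.0, -1.0]]
force: [0.7, -0.2, -0.7]
opening: 0.297
grasp_force: 30.0
```

Emit:
step_arm(
  steps=[
    [-0.06,0,0,0,0,0,1],
    [-0.12,0,0,0,0,0,1],
    [-0.19,0,0,0,0,0,1],
    [-0.26,0,0,0,0,0,1],
    [-0.33,0,0,0,0,0,1],
    [-0.4,0,0,0,0,0,1],
    [-0.47,0,0,0,0,0,1],
    [-0.5,0,0,0,0,0,1],
  ],
)

```text
time_s: 4.0
position: [0.3635, -0.2257, 0.0406]
tcp_rot: [[0.999, -0.053, -0.002], [-0.053, -0.999, 0.002], [-0.002, -0.002, -1.0]]
force: [1.3, 0.1, -0.3]
opening: 0.296
grasp_force: 30.0
```

Emit:
step_arm(
  steps=[
    [0,0,0,0,0,0,1],
    [0,0,0,0,0,0,1],
    [0,0,0,0,0,0,0],
    [0,0,0,0,0,0,0],
    [0,0,0,0,0,0,0],
    [0,0,0,0,0,0,-0.3],
    [0,0,0,0,0,0,-0.3],
  ],
)

```text
time_s: 4.58
position: [0.3665, -0.2271, 0.0405]
tcp_rot: [[0.999, -0.052, 0.001], [-0.052, -0.999, -0.001], [0.001, 0.0, -1.0]]
force: [-0.2, -0.3, 0.0]
opening: 0.566
grasp_force: 0.0
```

Emit:
step_arm(
  steps=[
    [0,0,-0.1,0,0,0,-1],
    [0,0,-0.2,0,0,0,-1],
    [0,0,-0.32,0,0,0,-1],
    [0.05,0,-0.45,0,0,0,-1],
    [0.1,0,-0.55,0,0,0,-1],
    [0.18,0,-0.65,0,0,0,-1],
    [0.18,0,-0.65,0,0,0,-1],
    [0.18,0,-0.65,0,0,0,-1],
  ],
)

```text
time_s: 5.25
position: [0.4215, -0.2305, 0.2373]
tcp_rot: [[0.999, -0.051, 0.004], [-0.051, -0.999, -0.004], [0.004, 0.004, -1.0]]
force: [-1.3, 0.2, -0.3]
opening: 0.99
grasp_force: 0.0
```

Run:
```python
from h import *
i,d=snap("wrist","w2"); snap("top","top2"); snap("side","side2")
for p in ([.487,-.233,.032],[.367,-.227,.05]): print(proj(d,p))
```

```text
[[316.72434336 115.85344607]]
[[316.87293966 236.35973006]]
```

View pics/w2.png

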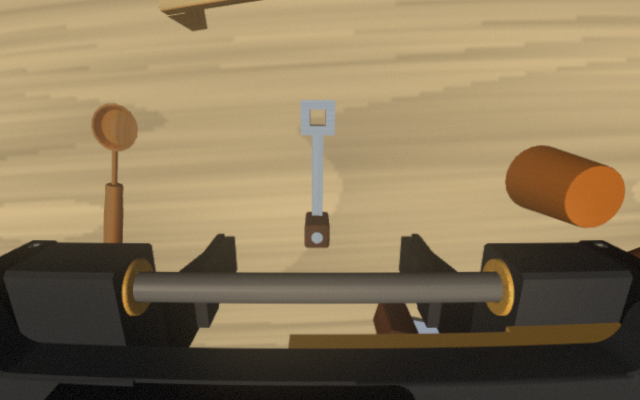

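The crank is out and lying flat: hub with its square hole at (318,117), knob dot at (317,238).

Run:
```python
from h import *
i,d=load("w2")
g=i.astype(int); sub=g[90:150,290:350]
m=((sub[:,:,2]>sub[:,:,0]-8)).astype(np.uint8); m[47:]=0
cs,_=cv2.findContours(m[:44],cv2.RETR_CCOMP,2)
for c in cs:
    if cv2.contourArea(c)>60: r=cv2.minAreaRect(c); print(cv2.contourArea(c),r, plane(d,np.array(r[0])+[290.,90.],.032))
h=plane(d,[318,118],.032);k=plane(d,[317,238],.05);print(h,k,np.degrees(np.arctan2(*(h-k)[0,[1,0]])),np.linalg.norm((h-k)[0,:2]))
# steel top corners
rows=[(y+90,290+np.where(r)[0].min(),290+np.where(r)[0].max()) for y,r in enumerate(m) if r.any()];print(rows)
# mill in top view: dark shaft
t,e=load("top2"); s=t[150:185,235:270].astype(int); mm=(s.sum(2)<200).astype(np.uint8)
n,l,st,ce=cv2.connectedComponentsWithStats(mm)
for q in range(1,n):
    if st[q,4]>5: print(st[q],ce[q]+[235,150],plane(e,ce[q]+[235,150],.138))
```

```text
1080.5 ((27.5, 26.5), (33.0, 33.0), 90.0) [[ 0.48633815 -0.23373353  0.032     ]]
304.0 ((27.5, 27.0), (18.0, 17.0), 90.0) [[ 0.4858559  -0.23370915  0.032     ]]
[[ 0.48486544 -0.23415424  0.032     ]] [[ 0.36518116 -0.22703829  0.05      ]] -3.4025740989649855 0.11989563799651391
[(100, np.int64(302), np.int64(332)), (101, np.int64(301), np.int64(334)), (102, np.int64(301), np.int64(334)), (103, np.int64(301), np.int64(334)), (104, np.int64(301), np.int64(334)), (105, np.int64(301), np.int64(334)), (106, np.int64(301), np.int64(334)), (107, np.int64(301), np.int64(334)), (108, np.int64(301), np.int64(334)), (109, np.int64(301), np.int64(334)), (110, np.int64(301), np.int64(334)), (111, np.int64(301), np.int64(334)), (112, np.int64(301), np.int64(334)), (113, np.int64(301), np.int64(334)), (114, np.int64(301), np.int64(334)), (115, np.int64(301), np.int64(334)), (116, np.int64(301), np.int64(334)), (117, np.int64(301), np.int64(334)), (118, np.int64(301), np.int64(334)), (119, np.int64(301), np.int64(334)), (120, np.int64(301), np.int64(334)), (121, np.int64(301), np.int64(334)), (122, np.int64(301), np.int64(334)), (123, np.int64(301), np.int64(333)), (124, np.int64(301), np.int64(334)), (125, np.int64(301), np.int64(333)), (126, np.int64(301), np.int64(334)), (127, np.int64(301), np.int64(333)), (128, np.int64(301), np.int64(333)), (129, np.int64(301), np.int64(334)), (130, np.int64(301), np.int64(333)), (131, np.int64(301), np.int64(334)), (132, np.int64(301), np.int64(333)), (133, np.int64(301), np.int64(333)), (134, np.int64(302), np.int64(333)), (135, np.int64(312), np.int64(322)), (136, np.int64(312), np.int64(322))]
[25 21  6 12 27] [263.07407407 177.48148148] [[0.56823598 0.21348551 0.138     ]]
[14 33  7  2  9] [252.55555556 183.77777778] [[0.54524478 0.25141668 0.138     ]]
```

Run:
```python
from h import *
row([.543,.262,.34],0)
```

```text
from [ 0.4181 -0.2285  0.234 ] head -2.99 row [0.3292, -1.6554, -0.3499] [-0.0038, 0.0047, -0.0664] mm 517.1087866242658 rows>= 12.400690326721001
```

Emit:
step_arm(
  steps=[
    [0.16,-0.83,-0.35,0,0,-0.066,-1],
    [0.16,-0.83,-0.35,0,0,-0.066,-1],
    [0.16,-0.83,-0.35,0,0,-0.066,-1],
    [0.16,-0.83,-0.35,0,0,-0.066,-1],
    [0.16,-0.83,-0.35,0,0,-0.066,-1],
    [0.16,-0.83,-0.35,0,0,-0.066,-1],
    [0.16,-0.83,-0.35,0,0,-0.066,-1],
  ],
)

```text
time_s: 5.98
position: [0.48, 0.0195, 0.3402]
tcp_rot: [[1.0, 0.001, -0.002], [0.001, -1.0, 0.002], [-0.002, -0.002, -1.0]]
force: [0.6, -0.6, 0.4]
opening: 0.999
grasp_force: 0.0
```

Emit:
step_arm(
  steps=[
    [0.13,-0.83,0,0,0,0,-1],
    [0.13,-0.83,0,0,0,0,-1],
    [0.13,-0.83,0,0,0,0,-1],
    [0.13,-0.83,0,0,0,0,-1],
    [0.13,-0.83,0,0,0,0,-1],
    [0.13,-0.83,0,0,0,0,-1],
    [0.13,-0.83,0,0,0,0,-1],
    [0.13,-0.83,0,0,0,0,-1],
    [0.13,-0.83,0,0,0,0,-1],
  ],
)

```text
invalid input
```

Emit:
step_arm(
  steps=[
    [0.2,-0.82,0,0,0,0,-1],
    [0.2,-0.82,0,0,0,0,-1],
    [0.2,-0.82,0,0,0,0,-1],
    [0.2,-0.82,0,0,0,0,-1],
    [0.2,-0.82,0,0,0,0,-1],
    [0.2,-0.82,0,0,0,0,-1],
    [0.2,-0.82,0,0,0,0,-1],
    [0.2,-0.82,0,0,0,0,-1],
  ],
)

```text
time_s: 6.65
position: [0.5397, 0.2639, 0.3375]
tcp_rot: [[1.0, 0.003, -0.005], [0.003, -1.0, -0.002], [-0.005, 0.001, -1.0]]
force: [-0.0, -0.1, -0.8]
opening: 1.001
grasp_force: 0.0
```

Run:
```python
from h import *
i,d=snap("wrist","w3"); print(read_state()["position"], proj(d,[[.607,.261,.143],[.607,.261,.115]]))
u,v=proj(d,[.607,.261,.143])[0].astype(int); print(u,v)
c=i[max(0,v-60):v+60,u-80:u+80]; cv2.imwrite("pics/crop3.png",cv2.resize(c,(800,600),interpolation=2)[:,:,::-1])
```

```text
[0.53956235 0.26220934 0.33787391] [[321.17367634 112.36489849]
 [320.86372045 111.61902662]]
321 112
```

View pics/crop3.png

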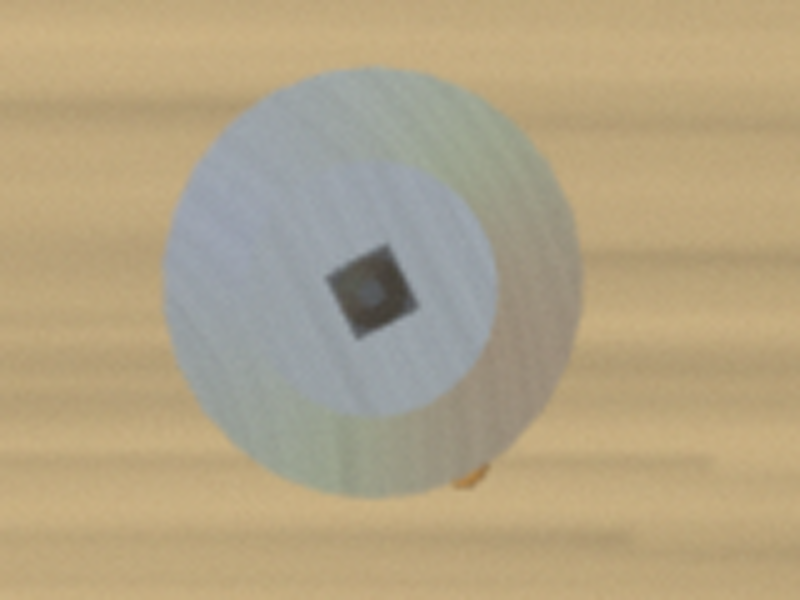

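The close crop shows the mill from above: collar, and the dark square shaft at crop (372,292), turned about 27° in the picture.

Run:
```python
from h import *
i,d=load("w3"); c=i[52:172,241:401].astype(int)
m=(c.sum(2)<300).astype(np.uint8); m[:,:60]=0;m[:,100:]=0; m[:40]=0;m[75:]=0
m=cv2.morphologyEx(m,cv2.MORPH_CLOSE,np.ones((5,5)))
cnt=max(cv2.findContours(m,0,2)[0],key=cv2.contourArea); r=cv2.minAreaRect(cnt); print(r)
b=cv2.boxPoints(r)+[241,52]; P=plane(d,b,.131); print(P.round(4).tolist(),"c",P.mean(0)); e=P[1]-P[0]; print("angle mod90",np.degrees(np.arctan2(e[1],e[0]))%90,np.linalg.norm(e))
print("manual tip",plane(d,[241+372/5-.5,52+292/5-.5],.143),"manual corners",plane(d,np.array([[388,245],[325,278],[357,340],[419,308]])/5+[240.5,51.5],.131).round(4).tolist())
print("collar",plane(d,np.array([371,289])/5+[240.5,51.5],.115))
row([.482,-.234,.2],-3)
```

```text
((74.20000457763672, 57.900001525878906), (13.416407585144043, 12.969194412231445), 63.43495178222656)
[[0.612, 0.2754, 0.131], [0.6175, 0.264, 0.131], [0.6061, 0.2581, 0.131], [0.6004, 0.2695, 0.131]] c [0.60899938 0.26675773 0.131     ]
angle mod90 25.981473920591824 0.012659924314637798
manual tip [[0.60926451 0.26697548 0.143     ]] manual corners [[0.618, 0.2639, 0.131], [0.6117, 0.2763, 0.131], [0.5998, 0.27, 0.131], [0.606, 0.2578, 0.131]]
collar [[0.60930864 0.26736563 0.115     ]]
from [0.5396 0.2622 0.3379] head 0.07 row [-0.1914, 1.6528, 0.4643] [0.003, 0.0066, 0.0682] mm 518.2145748846788 rows>= 12.427208030807643
```

Emit:
step_arm(
  steps=[
    [-0.09,0.83,0.1,0,0,0.07,-1],
    [-0.09,0.83,0.1,0,0,0.07,-1],
    [-0.09,0.83,0.1,0,0,0.07,-1],
    [-0.09,0.83,0.1,0,0,0.07,-1],
    [-0.09,0.83,0.1,0,0,0.07,-1],
    [-0.09,0.83,0.1,0,0,0.07,-1],
    [-0.09,0.83,0.1,0,0,0.07,-1],
  ],
)

```text
time_s: 7.28
position: [0.511, 0.0055, 0.3089]
tcp_rot: [[0.998, -0.065, -0.005], [-0.065, -0.998, -0.003], [-0.005, 0.004, -1.0]]
force: [0.4, 0.6, -0.2]
opening: 0.998
grasp_force: 0.0
```

Run:
```python
from h import *
row([.486,-.2338,.12],-3.2)
```

```text
from [0.511  0.0055 0.3089] head -3.71 row [-0.0284, 0.7992, 0.6327] [0.0046, 0.0061, -0.0113] mm 305.9249541022568 rows>= 7.336329834586493
```

Emit:
step_arm(
  steps=[
    [-0.03,0.81,0.2,0,0,-0.011,-1],
    [-0.03,0.81,0.2,0,0,-0.011,-1],
    [-0.03,0.81,0.2,0,0,-0.011,-1],
    [-0.03,0.81,0.2,0,0,-0.011,-1],
    [-0.03,0.81,0.4,0,0,-0.011,-1],
    [-0.03,0.81,0.63,0,0,-0.011,-1],
    [-0.03,0.81,0.63,0,0,-0.011,-1],
    [-0.03,0.81,0.63,0,0,-0.011,-1],
  ],
)

```text
time_s: 7.95
position: [0.4893, -0.2284, 0.1252]
tcp_rot: [[0.999, -0.05, -0.001], [-0.05, -0.999, 0.0], [-0.001, -0.0, -1.0]]
force: [1.0, 0.3, -0.5]
opening: 0.996
grasp_force: 0.0
```

Emit:
step_arm(
  steps=[
    [0,0,0,0,0,0,-1],
    [0,0,0,0,0,0,-1],
    [0,0,0,0,0,0,-1],
  ],
)

```text
time_s: 8.2
position: [0.4911, -0.2268, 0.1276]
tcp_rot: [[0.999, -0.048, 0.0], [-0.048, -0.999, 0.0], [0.0, -0.0, -1.0]]
force: [0.3, 0.0, 1.0]
opening: 0.999
grasp_force: 0.0
```

Run:
```python
from h import *
row([.486,-.2338,.029],-3.2)
```

```text
from [ 0.4911 -0.2268  0.1276] head -2.76 row [-0.0158, 0.0243, 0.3286] [-0.0002, -0.0002, 0.0098] mm 98.96000555158302 rows>= 2.373141619942039
```

Emit:
step_arm(
  steps=[
    [-0.016,0.024,0.06,0,0,0.01,-1],
    [-0.016,0.024,0.12,0,0,0.01,-1],
    [-0.016,0.024,0.18,0,0,0.01,-1],
    [-0.016,0.024,0.24,0,0,0.01,-1],
    [-0.016,0.024,0.29,0,0,0.01,-1],
    [-0.016,0.024,0.325,0,0,0.01,-1],
    [-0.016,0.024,0.325,0,0,0.01,-1],
    [-0.016,0.024,0.325,0,0,0.01,-1],
  ],
)

```text
time_s: 8.87
position: [0.4874, -0.2336, 0.0309]
tcp_rot: [[0.999, -0.054, 0.002], [-0.054, -0.999, -0.002], [0.002, 0.002, -1.0]]
force: [0.5, 0.6, 0.1]
opening: 1.0
grasp_force: 0.0
```

Emit:
step_arm(
  steps=[
    [0,0,0,0,0,0,1],
    [0,0,0,0,0,0,1],
    [0,0,0,0,0,0,1],
    [0,0,0,0,0,0,1],
    [0,0,0,0,0,0,1],
    [0,0,0,0,0,0,1],
    [0,0,0,0,0,0,1],
    [0,0,0,0,0,0,1],
  ],
)

```text
time_s: 9.53
position: [0.4864, -0.2335, 0.029]
tcp_rot: [[0.999, -0.055, -0.0], [-0.055, -0.999, 0.0], [-0.0, -0.0, -1.0]]
force: [0.1, -0.9, 0.4]
opening: 0.477
grasp_force: 0.0
```

Emit:
step_arm(
  steps=[
    [0,0,0,0,0,0,1],
    [0,0,0,0,0,0,1],
    [0,0,0,0,0,0,1],
    [0,0,0,0,0,0,1],
    [0,0,0,0,0,0,1],
    [0,0,0,0,0,0,1],
  ],
)

```text
time_s: 10.03
position: [0.4864, -0.2336, 0.029]
tcp_rot: [[0.999, -0.054, -0.0], [-0.054, -0.999, -0.0], [-0.0, 0.0, -1.0]]
force: [0.3, -0.8, -0.3]
opening: 0.389
grasp_force: 30.0
```

Emit:
step_arm(
  steps=[
    [0,0,-0.05,0,0,0,1],
    [0,0,-0.12,0,0,0,1],
    [0,0,-0.22,0,0,0,1],
    [0,0,-0.32,0,0,0,1],
    [0,0,-0.42,0,0,0,1],
    [0,0,-0.52,0,0,0,1],
    [0,0,-0.62,0,0,0,1],
    [0,0,-0.65,0,0,0,1],
  ],
)

```text
time_s: 10.7
position: [0.488, -0.2345, 0.2282]
tcp_rot: [[0.999, -0.054, 0.006], [-0.054, -0.999, -0.004], [0.006, 0.004, -1.0]]
force: [0.6, -0.9, -2.0]
opening: 0.391
grasp_force: 30.0
```

Run:
```python
from h import *
print(read_state()["opening"],read_state()["grasp_force"]);row([.609,.267,.225],14)
```

```text
0.39080489157841886 29.998675895258202
from [ 0.488  -0.2345  0.2282] head -3.11 row [0.3118, -1.6912, 0.0057] [0.0063, -0.0072, -0.3803] mm 515.9145028441743 rows>= 12.372050427917848
```

Emit:
step_arm(
  steps=[
    [0.02,-0.08,0,0,0,-0.05,1],
    [0.04,-0.19,0,0,0,-0.1,1],
    [0.06,-0.31,0,0,0,-0.15,1],
    [0.08,-0.43,0,0,0,-0.2,1],
    [0.1,-0.55,0,0,0,-0.25,1],
    [0.12,-0.67,0,0,0,-0.3,1],
    [0.14,-0.79,0,0,0,-0.35,1],
    [0.16,-0.91,0,0,0,-0.38,1],
  ],
)

```text
time_s: 11.37
position: [0.5483, 0.0384, 0.2226]
tcp_rot: [[0.97, 0.243, -0.003], [0.243, -0.97, 0.0], [-0.003, -0.001, -1.0]]
force: [-0.1, 0.1, -2.4]
opening: 0.391
grasp_force: 30.0
```

Run:
```python
from h import *
row([.609,.267,.225],14)
```

```text
from [0.5483 0.0384 0.2226] head 14.07 row [0.3816, -0.69, -0.0081] [-0.0014, 0.0033, 0.0015] mm 236.55440246463235 rows>= 5.67276744519502
```

Emit:
step_arm(
  steps=[
    [0.07,-0.12,0,0,0,0,1],
    [0.13,-0.24,0,0,0,0,1],
    [0.2,-0.36,0,0,0,0,1],
    [0.26,-0.48,0,0,0,0,1],
    [0.33,-0.59,0,0,0,0,1],
    [0.37,-0.66,0,0,0,0,1],
    [0.38,-0.685,0,0,0,0,1],
    [0.38,-0.685,0,0,0,0,1],
  ],
)

```text
time_s: 12.03
position: [0.6091, 0.2654, 0.2221]
tcp_rot: [[0.97, 0.245, -0.003], [0.245, -0.97, -0.0], [-0.003, -0.0, -1.0]]
force: [0.1, 0.3, -2.1]
opening: 0.391
grasp_force: 30.0
```

Emit:
step_arm(
  steps=[
    [0,0,0,0,0,0,1],
    [0,0,0,0,0,0,1],
    [0,0,0,0,0,0,1],
  ],
)

```text
time_s: 12.28
position: [0.6098, 0.2615, 0.2237]
tcp_rot: [[0.971, 0.24, -0.001], [0.24, -0.971, -0.001], [-0.002, 0.0, -1.0]]
force: [-0.5, -0.4, -2.2]
opening: 0.387
grasp_force: 30.0
```

Run:
```python
from h import *
row([.609,.267,.19],14)
i,d=snap("wrist","w4"); snap("side","side4")
j,e=load("side4")
u,v=proj(e,[.609,.267,.15])[0].astype(int);print(u,v)
u2,v2=proj(d,[.609,.267,.17])[0].astype(int);print(u2,v2)
a=cv2.resize(j[v-50:v+50,u-67:u+66],(400,300),interpolation=2);b=cv2.resize(i,(400,250))
cv2.imwrite("pics/crop4.png",np.vstack([a,b])[:,:,::-1])
```

```text
from [0.6098 0.2615 0.2237] head 13.86 row [0.0021, -0.0185, 0.1124] [0.0006, 0.0021, -0.003] mm 34.173932482191226 rows>= 0.8195187645609406
320 137
309 233
```

View pics/crop4.png

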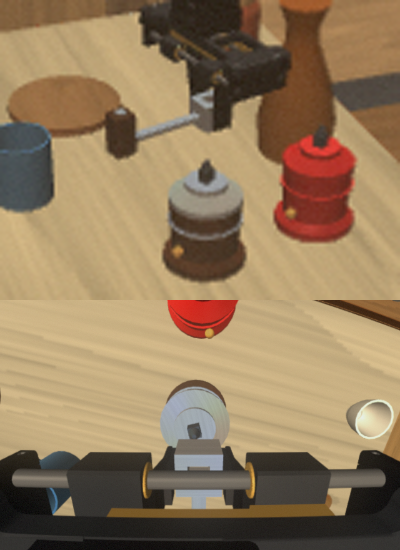

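The crank hangs level in the grip over the steel mill, and the red mill and mug are clear. Lowering.

Emit:
step_arm(
  steps=[
    [0.002,-0.018,0,0,0,0,1],
    [0.002,-0.018,0.03,0,0,0,1],
    [0.002,-0.018,0.06,0,0,0,1],
    [0.002,-0.018,0.09,0,0,0,1],
    [0.002,-0.018,0.112,0,0,0,1],
    [0.002,-0.018,0.112,0,0,0,1],
    [0.002,-0.018,0.112,0,0,0,1],
    [0.002,-0.018,0.112,0,0,0,1],
  ],
)

```text
time_s: 13.05
position: [0.6097, 0.2688, 0.1905]
tcp_rot: [[0.97, 0.241, 0.0], [0.241, -0.97, 0.0], [0.0, -0.0, -1.0]]
force: [-0.1, 0.0, -2.4]
opening: 0.389
grasp_force: 30.0
```

Run:
```python
from h import *
row([.609,.267,.160],14); print(read_state()["force"])
```

```text
from [0.6097 0.2688 0.1905] head 13.97 row [-0.0038, 0.0054, 0.1015] [-0.0, -0.0003, -0.0006] mm 30.520528860276332 rows>= 0.7319071669131014
[-0.0776068   0.04540175 -2.42391365]
```

Emit:
step_arm(
  steps=[
    [-0.004,0.005,0.01,0,0,0,1],
    [-0.004,0.005,0.025,0,0,0,1],
    [-0.004,0.005,0.04,0,0,0,1],
    [-0.004,0.005,0.055,0,0,0,1],
    [-0.004,0.005,0.07,0,0,0,1],
    [-0.004,0.005,0.075,0,0,0,1],
    [-0.004,0.005,0.075,0,0,0,1],
  ],
)

```text
time_s: 13.63
position: [0.6082, 0.2669, 0.1671]
tcp_rot: [[0.97, 0.242, -0.002], [0.242, -0.97, -0.0], [-0.002, -0.0, -1.0]]
force: [-0.3, -0.9, -2.3]
opening: 0.391
grasp_force: 30.0
```

Emit:
step_arm(
  steps=[
    [0,0,0.007,0,0,0,1],
    [0,0,0.014,0,0,0,1],
    [0,0,0.021,0,0,0,1],
    [0,0,0.028,0,0,0,1],
    [0,0,0.028,0,0,0,1],
  ],
)

```text
time_s: 14.05
position: [0.6088, 0.2671, 0.1598]
tcp_rot: [[0.97, 0.242, 0.0], [0.242, -0.97, 0.0], [0.0, -0.0, -1.0]]
force: [0.8, -0.6, -0.1]
opening: 0.386
grasp_force: 30.0
```

Light contact at z = 0.160, so the hub is resting on the square's corners. Now I'll turn it while pushing down.

Emit:
step_arm(
  steps=[
    [0,0,0.004,0,0,0,1],
    [0,0,0.008,0,0,-0.05,1],
    [0,0,0.01,0,0,-0.1,1],
    [0,0,0.01,0,0,-0.15,1],
    [0,0,0.01,0,0,-0.2,1],
    [0,0,0.01,0,0,-0.25,1],
    [0,0,0.015,0,0,-0.28,1],
    [0,0,0.018,0,0,-0.28,1],
  ],
)

```text
time_s: 14.72
position: [0.6086, 0.267, 0.1539]
tcp_rot: [[0.894, 0.448, -0.0], [0.448, -0.894, -0.0], [-0.0, -0.0, -1.0]]
force: [1.0, 0.3, -2.8]
opening: 0.387
grasp_force: 30.0
```

It dropped in. Going on down to the collar (0.144).

Emit:
step_arm(
  steps=[
    [0,0,0.008,0,0,0,1],
    [0,0,0.016,0,0,0,1],
    [0,0,0.024,0,0,0,1],
    [0,0,0.03,0,0,0,1],
    [0,0,0.036,0,0,0,1],
    [0,0,0.036,0,0,0,1],
  ],
)

```text
time_s: 15.22
position: [0.6087, 0.267, 0.144]
tcp_rot: [[0.894, 0.447, 0.0], [0.447, -0.894, -0.0], [0.0, 0.0, -1.0]]
force: [-1.1, -0.7, 1.5]
opening: 0.393
grasp_force: 30.0
```

Home, with about 4 N on the collar. One small push more, then release and retreat upwards.

Emit:
step_arm(
  steps=[
    [0,0,0.004,0,0,0,1],
    [0,0,0.004,0,0,0,1],
  ],
)

```text
time_s: 15.38
position: [0.6087, 0.2671, 0.144]
tcp_rot: [[0.894, 0.447, 0.001], [0.447, -0.894, 0.0], [0.0, 0.0, -1.0]]
force: [-3.2, -1.8, 7.8]
opening: 0.392
grasp_force: 30.0
```

Emit:
step_arm(
  steps=[
    [0,0,-0.004,0,0,0,0],
    [0,0,-0.004,0,0,0,0],
    [0,0,-0.004,0,0,0,-1],
    [0,0,-0.004,0,0,0,-1],
    [0,0,-0.004,0,0,0,-1],
    [0,0,-0.004,0,0,0,-1],
    [0,0,-0.004,0,0,0,-1],
    [0,0,-0.004,0,0,0,-1],
  ],
)

```text
time_s: 16.05
position: [0.6086, 0.267, 0.1432]
tcp_rot: [[0.894, 0.447, -0.0], [0.447, -0.894, -0.0], [-0.0, -0.0, -1.0]]
force: [0.2, -0.2, 0.1]
opening: 0.871
grasp_force: 0.0
```

Emit:
step_arm(
  steps=[
    [0,0,-0.05,0,0,0,-1],
    [0,0,-0.1,0,0,0,-1],
    [0,0,-0.18,0,0,0,-1],
    [0,0,-0.26,0,0,0,-1],
    [0,0,-0.34,0,0,0,-1],
    [-0.1,0,-0.45,0,0,0,-1],
    [-0.2,0,-0.5,0,0,0,-1],
    [-0.2,0,-0.5,0,0,0,-1],
  ],
)

```text
time_s: 16.72
position: [0.5519, 0.2391, 0.2977]
tcp_rot: [[0.894, 0.448, 0.002], [0.448, -0.894, -0.0], [0.002, 0.001, -1.0]]
force: [-0.6, 0.3, 0.1]
opening: 1.007
grasp_force: 0.0
```

Run:
```python
from h import *
i,d=snap("wrist","w5"); j,e=snap("side","side5"); 
u,v=proj(e,[.609,.267,.13])[0].astype(int)
a=cv2.resize(j[v-45:v+105,u-80:u+120],(400,300),interpolation=2);b=cv2.resize(i,(400,250))
cv2.imwrite("pics/crop5.png",np.vstack([a,b])[:,:,::-1])
print(proj(d,[[.609,.267,.147],[.5015,.213,.165]]),proj(d,[[.609,.267,.163],[.5015,.213,.181]]))
```

```text
[[318.68914035 119.99909346]
 [318.82875468 261.79547911]] [[318.7724483  120.86192026]
 [318.91437079 270.41556599]]
```

View pics/crop5.png

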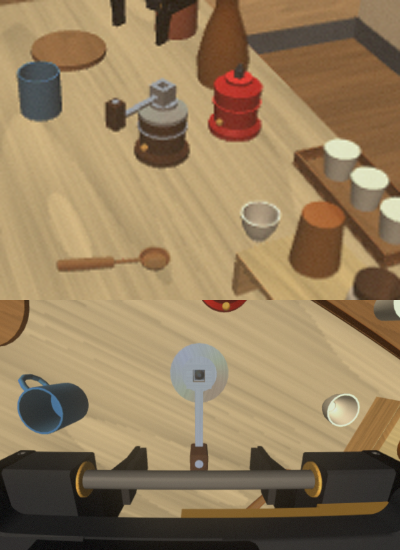

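The hub sits flat on the collar with the shaft filling its hole. The gripper is clear of it, and nothing else appears to have moved.

```bash
python3 -c "
from rig import *
print(hand_in())"
```

```text
the job is handed in; nothing more can be done
None
```

The crank was drawn out by its knob, set down flat and let go, then taken by its hub and seated fully home on the steel mill's collar; I released it and handed the job in at about 17 s of the 48 s allowed, with no verdict returned.

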